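# Open the steam tank's filler cap, thread hand unknown

## Robot

A 7-joint arm with a two-finger parallel gripper is mounted at the origin on a cart in front of the work surface, level with it; the furniture and walls round the work are solid. World frame = base frame: x ahead of the robot, y to its left, z up, the work surface at z = 0. Lengths are in mm, angles in rad, forces in N, time in s.
With the tool pointing down it reaches from about 400 to 875 mm from the base axis. Payload 4.4 kg.
Tool frame: the origin (TCP) lies between the finger pads; the fingertips stand 11 mm ahead of it and the grasp point (between the pads) lies 8 mm behind it; y points along the fingers, x is the direction in which the jaws open and shut, and the axes are right-handed (so a half turn about y gives the same grasp; the last joint's range is limited). The gripper opens to 85 mm and grips with 20 to 120 N. Pads are 22 mm wide; open, the fingers measure 114 mm over their backs; the gripper's body (76 mm by 85 mm) begins 54 mm behind the grasp point. The pads swing forward as they close: fully open they stand 13 mm farther back than shut.
Start: joints at [-1.169, 0.628, 0.038, 1.517, -0.027, 0.996, -0.02], TCP at [293.081, 580.191, 242.313] pointing down, gripper open.
Joint ranges: [-3.06, 3.06], [-0.37, 2.12], [-1.25, 1.32], [0.18, 2.47], [-1.1, 4.24], [0.23, 1.98], [-2.94, 2.94]. Speed limits (rad/s): [2.57, 2.57, 3.14, 3.14, 3.14, 3.14, 3.14].

## Interface

Orientations are given as [roll, pitch, yaw] about the fixed x, y, z axes, in that order (R = Rz(yaw) Ry(pitch) Rx(roll)).
In Python, from cell import * gives the robot as it stands.
- The arm moves only by the shell command python3 -m jog 'ROWS'. ROWS is JSON, a list of rows, each an object of numbers: "x", "y", "z": the shift along the tool's x, y, z in mm; "ax", "ay", "az": the turn, a rotation vector about the tool's x, y, z in rad; "grip": the finger opening in mm, from 0 to 85.4. In form: [{"x": .., "y": .., "z": .., "ax": .., "ay": .., "az": .., "grip": ..}, ...]. A call has 1 to 5 rows; each row is the pose to reach, as a shift and turn from the pose commanded when the call began, along the tool's axes at that moment; what a row does not reach only later rows make up. A row lasts 1/10 s, in which the tool goes at most 50 mm and 8.59 degrees, less where a joint would pass 70% of its speed; a pose out of reach is approached as far as the arm can. A call with a gripper value outside its range is refused whole. The fingers move at their own pace and stop on an object; the grip force is fixed at half the most. Time passes only in rows, so rows that repeat a pose let the fingers close. It gives the time, the measured TCP pose, the force and the opening at its end, in the units of the state.
- read_state(): the state, without advancing time (a new reading comes with each control period).
- get_image(name): name is "side" or "top" or "wrist"; returns a dict with "color" (420x560x3 uint8, red, green, blue), "vfov" (degrees; the focal length in pixels is half the picture's height over the tangent of half this angle, whatever the lens; pixels are square), "cx", "cy" (the principal point, pixels), "k1" (the pictures are not rectified: a ray, as slopes to the right and down, at radius r is drawn at 1 + k1 r^2 times it, then the intrinsics apply), "camera_from_world" (4x4, takes a point from world to camera coordinates). Camera axes: x right, y down, z forward; pixel columns grow to the right and rows downward; lengths in mm; the calibration is good to about 2 mm. A picture is of the moment at which its call begins. There is no depth.
- finish_job(): hands the job in, once; it reports no verdict.
The state is a dict: "clock": time; "qpos": joint angles; "qd": joint speeds; "tau": joint torques, N m; "eef_pos": TCP position; "tool_rot": TCP orientation; "force": force on the tool from outside, world axes, zero at the start; "torque": the same for the moment, N m; "width": finger opening in mm.
Only numpy, scipy, OpenCV 4.12 (cv2) and the standard library are available. Lean on these libraries where they do the work, as an engineer would, in place of code of your own. Each camera call takes 0.05 s, during which the arm holds its last target.

## Task

The small steam tank on the ironing board has to be refilled: unscrew its black wing-grip filler cap and lift it off. Nobody remembers whether its quick thread is right- or left-handed, so try it one way, and if it stops, the other way. Finish holding the cap in the gripper, upright and still, about ten centimetres above the filler neck; do not put it down or let go, and leave the jar, the thread box and the reel beside the tank where they are.

Things in the scene. Friction and masses are not known exactly. Their poses are not given: they have to be found in the camera images.
- steam_tank: White steam tank with grey top, 150 (x) x 230 (y) x 75 mm high, fixed to the board. Origin at the centre of its underside, z up, -x is the front with gauge and switch. On its top stand the filler neck with the cap at (-10, -55) mm and a grey fixed dome (60 mm wide, 31 mm high) at (-10, +60) mm.
- filler_neck (a point): Centre of the steel seat on which the cap's skirt rests, 81 mm above the board, on the neck's vertical axis. The seat is 62 mm wide; a 21 mm steel post with two thread claws stands 20 mm above it (hidden under the cap).
- filler_cap: Black plastic filler cap, about 70 g, loose but held by its thread. Origin at the centre of the skirt's underside (on the seat at the start), z up along its axis. Skirt and roof 56 mm wide, 30 mm high; on the roof a wing grip, 50 mm long along the cap's x, 16 mm thick along its y, from 30 to 60 mm above the origin. At the start its x axis lies within 4 degrees of the tank's.
- cap_grip (a point): Centre of the wing grip, on the cap's axis, 49 mm above its origin. Turned the tightening way the cap stops hard after 2 to 12 degrees; the loosening way it turns freely, lifts straight off between 60 and 115 degrees and stops soon after. Which way loosens (seen from above) differs from start to start and cannot be seen. Until loose it lifts only 1 to 5 mm.
- white_jar: White lidded jar, 70 mm wide, 57 mm high, a bystander standing left of the tank. Origin at the centre of its underside.
- thread_box: Small cardboard box, 45 x 70 x 33 mm, a bystander behind and left of the tank. Origin at the centre of its underside.
- thread_reel_2: Reel of white thread, 35 mm wide, 46 mm high, a bystander behind and right of the tank. Origin at the centre of its underside.

How it is judged (in metres and radians):
On the way:
1. the cap, still on the neck, has been unscrewed by at least 45 degrees (angle between the x axis of filler_cap and the x axis of steam_tank, either way round above 0.785 rad and z of filler_cap in the frame of steam_tank below 0.1 m), for 0.1 s.
At the end, for the whole second after the job is handed in: The cap is held between the fingers (over 1 N) at least 70 mm above its seat on the neck and within 150 mm of the neck's axis to the side, upright within 20 degrees, still (under 30 mm/s), and does not touch the tank (z of filler_cap in the frame of steam_tank above 0.151 m and horizontal distance between filler_cap and filler_neck below 0.15 m and angle between filler_cap's own z axis and vertical below 0.35 rad and contact force between filler_cap and the fingers above 1 N and contact force between filler_cap and steam_tank below 0.3 N and linear speed of filler_cap below 0.03 m/s); the arm keeps its last pose, push and grip.
It fails at once if the white jar is moved by more than 30 mm (distance of white_jar from where it was at the start of the episode above 0.03 m).
It fails at once if the thread box is moved by more than 30 mm (distance of thread_box from where it was at the start of the episode above 0.03 m).
It fails at once if the thread reel is moved by more than 30 mm (distance of thread_reel_2 from where it was at the start of the episode above 0.03 m).
It also fails if it takes over 40 s, if anything falls off the work surface, if the arm or the gripper's body presses on something with over 40 N, if the wrist force passes 120 N, or if a joint passes its speed limit or range.

## Working session

There is one attempt and no reset: what is moved stays moved. The work goes in short steps, Python scripts to look and compute and a shell command to move; the robot and the scene stay as the last step left them, time stands still between calls to the robot, and variables do not carry over. Pictures are saved under pics/ and viewed, and the job is handed in when it is done.

```bash
mkdir -p pics; ls; python3 - <<'E'
from cell import *
import cv2
for n in ["top","side","wrist"]:
    d=get_image(n); cv2.imwrite(f"pics/{n}0.png",d["color"][:,:,::-1])
    print(n,d["vfov"],d["cx"],d["cy"],d["k1"]); print(d["camera_from_world"])
s=read_state(); print(s)
E
```

```text
pics
top 55.476932800130996 282.12693618937664 208.53629410175978 -0.10983427883763987
[[-2.19478083e-02 -9.99759080e-01  2.73959301e-04  7.05930427e+01]
 [-9.98421508e-01  2.19042725e-02 -5.17174588e-02  5.61672167e+02]
 [ 5.16989981e-02 -1.40861173e-03 -9.98661719e-01  1.11027302e+03]
 [ 0.00000000e+00  0.00000000e+00  0.00000000e+00  1.00000000e+00]]
side 47.11962608608375 283.67988783220824 203.9165756260731 -0.16129062567072683
[[ 9.25069652e-01 -3.79733367e-01  6.97920697e-03 -5.05977170e+02]
 [-2.41651575e-01 -6.02666026e-01 -7.60524935e-01  2.47729553e+02]
 [ 2.93002825e-01  7.01852001e-01 -6.49271217e-01  1.01457339e+03]
 [ 0.00000000e+00  0.00000000e+00  0.00000000e+00  1.00000000e+00]]
wrist 59.712011951079994 280.77027290012796 211.07146800516728 0.018219490391004806
[[ 4.51229183e-01  8.92405508e-01 -2.15266404e-03 -6.48512541e+02]
 [ 8.48207365e-01 -4.28128924e-01  3.11849147e-01 -4.03037589e+01]
 [ 2.77374279e-01 -1.42541341e-01 -9.50129189e-01  3.82239102e+02]
 [ 0.00000000e+00  0.00000000e+00  0.00000000e+00  1.00000000e+00]]
{'clock': 0.15, 'qpos': array([-1.1688003 ,  0.62909023,  0.03845106,  1.5180907 , -0.02701699,
        0.99627152, -0.02002117]), 'qd': array([-0.00055836, -0.00258216, -0.00216426, -0.00369161, -0.00184723,
       -0.0007489 , -0.00091743]), 'tau': array([ 1.83277712e-03, -5.63796687e+01,  1.22783281e+00, -1.93651915e+01,
        1.11626022e-02,  7.38694944e-03,  7.24431715e-06]), 'eef_pos': array([292.87517266, 579.80925519, 241.64373859]), 'tool_rot': array([-1.57078562e+00,  1.34235612e-03,  1.10296882e+00]), 'force': array([ 0.75677193, -0.24352884,  0.01160805]), 'torque': array([ 0.02674734,  0.00706686, -0.0265835 ]), 'width': 85.72740166511716}
```

View pics/top0.png

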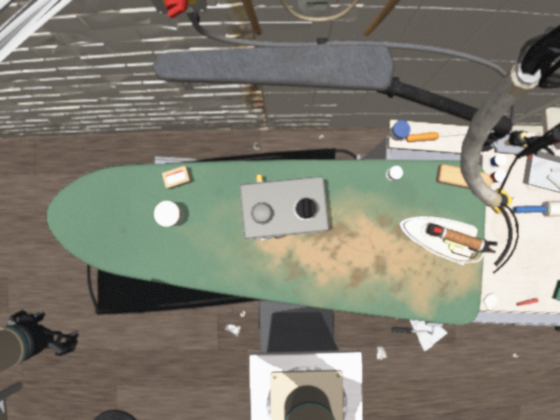

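View pics/side0.png

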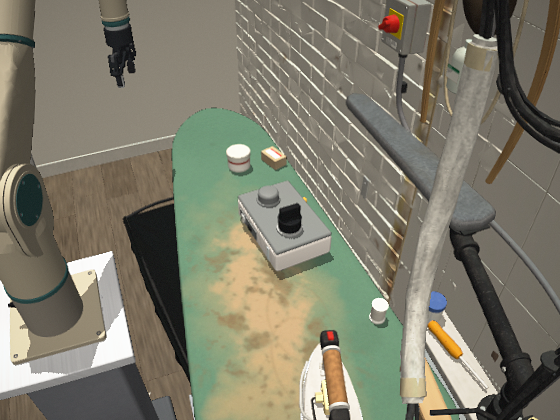

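View pics/wrist0.png

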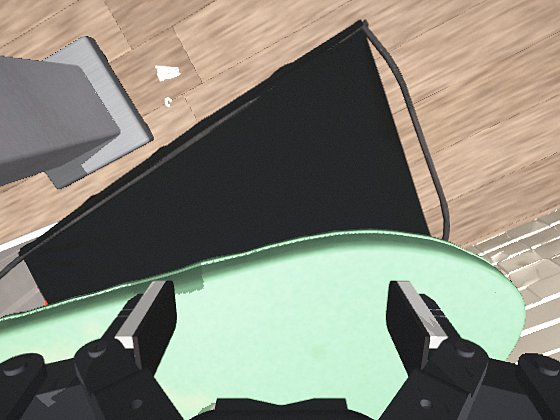

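```bash
cat > h.py <<'E'
from cell import *
import numpy as np, cv2
def K(d):
    f=d["color"].shape[0]/2/np.tan(np.radians(d["vfov"]/2)); return f
def ray(d,u,v):
    f=K(d); xd=np.array([(u-d["cx"])/f,(v-d["cy"])/f]); x=xd.copy()
    for _ in range(30): x=xd/(1+d["k1"]*(x@x))
    M=d["camera_from_world"]; R=M[:3,:3]; o=-R.T@M[:3,3]
    return o,R.T@np.array([x[0],x[1],1])
def onplane(d,u,v,z):
    o,r=ray(d,u,v); return o+r*(z-o[2])/r[2]
def proj(d,p):
    M=d["camera_from_world"]; c=M[:3,:3]@np.asarray(p,float)+M[:3,3]; x=c[:2]/c[2]
    return x*(1+d["k1"]*(x@x))*K(d)+[d["cx"],d["cy"]]
def two(d1,p1,d2,p2):
    o1,r1=ray(d1,*p1);o2,r2=ray(d2,*p2)
    s=np.linalg.lstsq(np.array([r1,-r2]).T,o2-o1,rcond=None)[0]
    a=o1+s[0]*r1;b=o2+s[1]*r2
    return (a+b)/2,np.linalg.norm(a-b)
E
python3 - <<'E'
from h import *
t=get_image("top");s=get_image("side")
for d,n,(u0,u1,v0,v1),k in [(t,"t",(230,340,165,250),7),(s,"s",(220,350,170,285),6)]:
    c=d["color"][v0:v1,u0:u1,::-1]
    cv2.imwrite(f"pics/crop_{n}.png",cv2.resize(c,None,fx=k,fy=k,interpolation=cv2.INTER_CUBIC))
c=t["color"][165:250,230:340].astype(int)
m=((c.max(2)-c.min(2))<25)&(c.mean(2)>70)&(c.mean(2)<190)
m=m.astype(np.uint8)
m=cv2.morphologyEx(m,cv2.MORPH_CLOSE,np.ones((9,9)))
m=cv2.morphologyEx(m,cv2.MORPH_OPEN,np.ones((15,15)))
cs,_=cv2.findContours(m,cv2.RETR_EXTERNAL,cv2.CHAIN_APPROX_NONE)
cc=max(cs,key=cv2.contourArea); r=cv2.minAreaRect(cc); print(r)
b=cv2.boxPoints(r)+[230,165]
P=np.array([onplane(t,*p,75) for p in b]);print(P.round(1));print([np.linalg.norm(P[i]-P[i-1]).round(1) for i in range(4)],P.mean(0))
E
```

```text
((54.512699127197266, 35.17766571044922), (43.318206787109375, 89.62879180908203), 85.91438293457031)
[[634.3 174.2  75. ]
 [646.3 -65.8  75. ]
 [530.3 -70.7  75. ]
 [518.5 167.8  75. ]]
[np.float64(116.0), np.float64(240.3), np.float64(116.1), np.float64(238.8)] [582.36002574  51.40529632  75.        ]
```

View pics/crop_t.png

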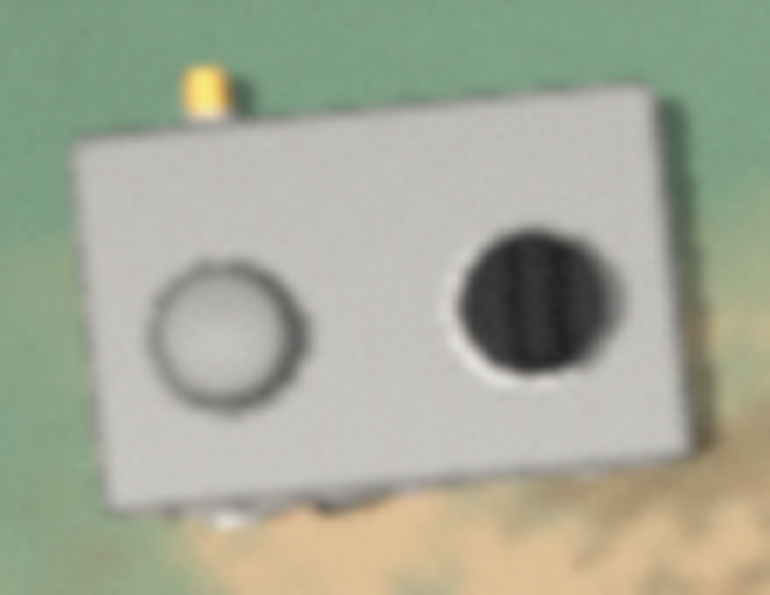

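View pics/crop_s.png

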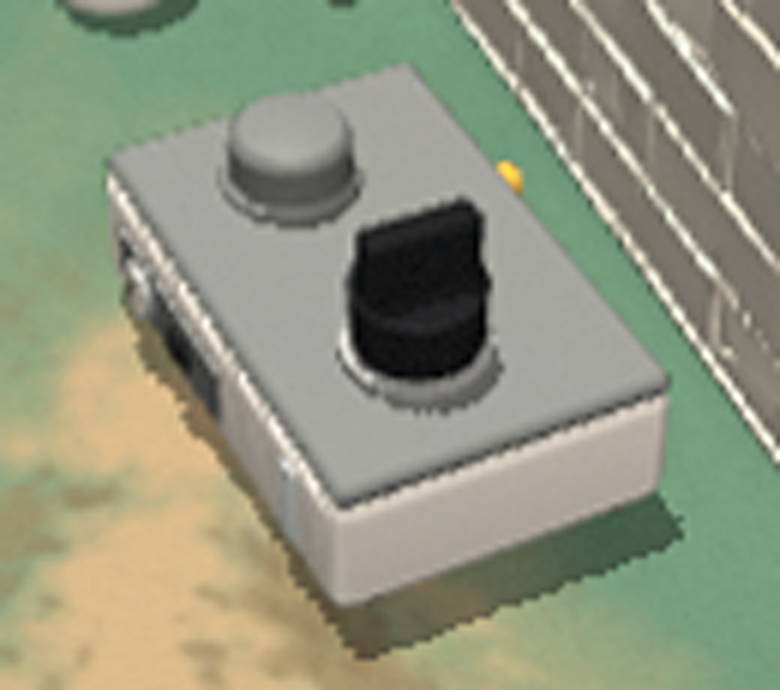

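```bash
python3 - <<'E'
from h import *
t=get_image("top");s=get_image("side")
def ct(x,y): return ((x+.5)/7-.5+230,(y+.5)/7-.5+165)
def cs(x,y): return ((x+.5)/6-.5+220,(y+.5)/6-.5+170)
for d in(t,s): print("cam",(-d["camera_from_world"][:3,:3].T@d["camera_from_world"][:3,3]).round())
P=np.array([onplane(t,*ct(*p),75) for p in [(76,143),(655,86),(692,452),(110,508)]])
print(P.round(1),[np.linalg.norm(P[i]-P[i-1]).round(1) for i in range(4)],P.mean(0).round(1))
ex=(P[0]+P[1]-P[2]-P[3]);ey=(P[0]+P[3]-P[1]-P[2])
print("yaw",np.arctan2(ex[1],ex[0]),np.arctan2(-ey[0],ey[1]))
Q=np.array([onplane(s,*cs(*p),75) for p in [(108,165),(405,66),(668,388),(345,506)]])
print("side",Q.round(1),[np.linalg.norm(Q[i]-Q[i-1]).round(1) for i in range(4)],Q.mean(0).round(1))
yaw=np.arctan2(-ey[0],ey[1]);R=np.array([[np.cos(yaw),-np.sin(yaw)],[np.sin(yaw),np.cos(yaw)]])
C=(P.mean(0)+0*Q.mean(0))[:2]
print("neck pred top",C+R@[-10,-55],"side",Q.mean(0)[:2]+R@[-10,-55])
for d,(u0,u1,v0,v1),n in [(t,(285,330,190,230),'t'),(s,(270,305,200,235),'s')]:
    g=d["color"][v0:v1,u0:u1].max(2); m=(g<75).astype(np.uint8)
    k,l,st,ce=cv2.connectedComponentsWithStats(m); i=1+st[1:,4].argmax()
    c=ce[i]+[u0,v0]; print(n,st[i],c)
    if n=='t':
        for z in (111,118,125,141): print(z,onplane(d,*c,z).round(1))
for p in [(358,235),(470,205)]: print("wing",onplane(s,*cs(*p),141).round(1))
for p in [(525,300),(530,300)]: print(onplane(t,*ct(*p),111))
E
```

```text
cam [ 505.   60. 1138.]
cam [ 231. -755.  851.]
[[625.5 168.6  75. ]
 [642.6 -53.5  75. ]
 [502.3 -63.7  75. ]
 [486.  157.9  75. ]] [np.float64(139.9), np.float64(222.7), np.float64(140.6), np.float64(222.3)] [564.1  52.3  75. ]
yaw 0.07442893440246194 0.07524888405433955
side [[482.8 151.4  75. ]
 [624.9 167.7  75. ]
 [641.2 -57.3  75. ]
 [502.4 -68.8  75. ]] [np.float64(221.1), np.float64(143.1), np.float64(225.6), np.float64(139.3)] [562.8  48.3  75. ]
neck pred top [558.24637035  -3.26281694] side [556.98116404  -7.33499324]
t [ 12   9  19  19 284] [306.07042254 207.86971831]
111 [558.5  -3.3 111. ]
118 [558.1  -2.9 118. ]
125 [557.7  -2.5 125. ]
141 [556.9  -1.5 141. ]
s [  8   4  24  30 571] [289.60945709 218.73555166]
wing [5.354e+02 5.000e-01 1.410e+02]
wing [581.2   0.7 141. ]
[5.59679949e+02 5.21949568e-01 1.11000000e+02]
[559.6396264   -1.31900691 111.        ]
```

```bash
python3 -m jog '[{"x":-31,"z":-39,"y":5,"ay":-0.1},{"x":-62,"z":-78,"y":10,"ay":-0.2},{"x":-93,"z":-117,"y":15,"ay":-0.3},{"x":-124,"z":-156,"y":20,"ay":-0.4},{"x":-155,"z":-195,"y":25,"ay":-0.52}]'; cat > go.py <<'E'
from h import *
import sys
from scipy.spatial.transform import Rotation as Ro
def st(): 
    s=read_state(); R=Ro.from_euler("xyz",s["tool_rot"]).as_matrix(); return s,R
if __name__=="__main__":
    s,R=st(); T=np.array([float(a) for a in sys.argv[1:4]])
    print("clock",round(s["clock"],2),"tcp",s["eef_pos"].round(1),"rot",s["tool_rot"].round(3),"q",s["qpos"].round(2),"F",s["force"].round(1),"w",round(s["width"],1))
    print("tool shift",(R.T@(T-s["eef_pos"])).round(1),"xaxis",R[:,0].round(3))
E
python3 go.py 557.5 -4 185
```

```text
clock 0.35 tcp [293.  580.1 242.1] rot [-1.571  0.     1.103] q [-1.17  0.63  0.04  1.52 -0.03  1.   -0.02] F [-0.2  0.1 -0.1] w 85.5
tool shift [-402.    57.3 -499.4] xaxis [ 0.451  0.893 -0.   ]$[0]: bad value
```

```bash
python3 -m jog '[{"x":-31,"y":5,"z":-39,"ax":0,"ay":-0.1,"az":0,"grip":85},{"x":-62,"y":10,"z":-78,"ax":0,"ay":-0.2,"az":0,"grip":85},{"x":-93,"y":15,"z":-117,"ax":0,"ay":-0.3,"az":0,"grip":85},{"x":-124,"y":20,"z":-156,"ax":0,"ay":-0.4,"az":0,"grip":85},{"x":-155,"y":25,"z":-195,"ax":0,"ay":-0.52,"az":0,"grip":85}]'; python3 go.py 557.5 -4 185
```

```text
clock: 0.85
eef_pos: [397.7, 352.5, 217.4]
tool_rot: [-1.571, -0.0, 1.628]
force: [1.4, -0.1, 0.4]
width: 84.7
clock 0.85 tcp [397.7 352.5 217.4] rot [-1.571 -0.     1.628] q [-0.7   0.49 -0.11  1.87  0.07  0.78  0.78] F [ 1.4 -0.1  0.4] w 84.7
tool shift [-365.    32.4 -139.2] xaxis [-0.057  0.998  0.   ]
```

```bash
python3 -m jog '[{"x":-45,"y":4,"z":-17,"ax":0,"ay":0,"az":0,"grip":85},{"x":-90,"y":8,"z":-34,"ax":0,"ay":0,"az":0,"grip":85},{"x":-135,"y":12,"z":-51,"ax":0,"ay":0,"az":0,"grip":85},{"x":-180,"y":16,"z":-68,"ax":0,"ay":0,"az":0,"grip":85},{"x":-225,"y":20,"z":-85,"ax":0,"ay":0,"az":0,"grip":85}]'; python3 -m jog '[{"x":-45,"y":3,"z":-17,"ax":0,"ay":0,"az":0,"grip":85},{"x":-90,"y":6,"z":-34,"ax":0,"ay":0,"az":0,"grip":85},{"x":-130,"y":10,"z":-50,"ax":0,"ay":0,"az":0,"grip":85},{"x":-140,"y":12,"z":-54,"ax":0,"ay":0,"az":0,"grip":85}]'; python3 go.py 557.5 -4 125
python3 - <<'E'
from h import *
d=get_image("wrist"); cv2.imwrite("pics/w1.png",d["color"][:,:,::-1])
for p in [(557.5,-4,141),(582.5,-3,141),(532.5,-5,141)]: print(proj(d,p))
E
```

```text
clock: 1.35
eef_pos: [494.4, 132.1, 197.5]
tool_rot: [-1.572, -0.0, 1.623]
force: [1.6, -0.3, 0.7]
width: 85.2
clock: 1.75
eef_pos: [556.6, -9.8, 185.1]
tool_rot: [-1.572, 0.003, 1.615]
force: [0.2, 0.1, -0.1]
width: 85.1
clock 1.75 tcp [556.6  -9.8 185.1] rot [-1.572  0.003  1.615] q [ 0.03  0.57 -0.1   1.84  0.09  0.74  1.49] F [ 0.2  0.1 -0.1] w 85.1
tool shift [ 5.9 60.1 -1.1] xaxis [-0.044  0.999 -0.003]
[292.14477822 253.80202092]
[291.54691607 295.36399429]
[292.79842184 208.80298693]
```

View pics/w1.png

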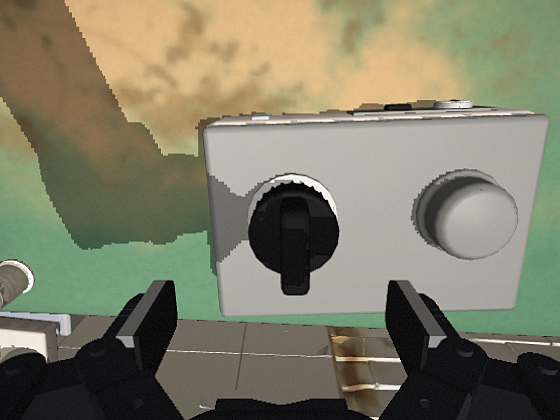

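```bash
python3 - <<'E'
from h import *
d=get_image("wrist"); 
c=d["color"][180:310,235:350,::-1]; cv2.imwrite("pics/w1c.png",cv2.resize(cv2.convertScaleAbs(c,alpha=2.5),None,fx=5,fy=5,interpolation=cv2.INTER_CUBIC))
E
```

```text
(no output)
```

View pics/w1c.png

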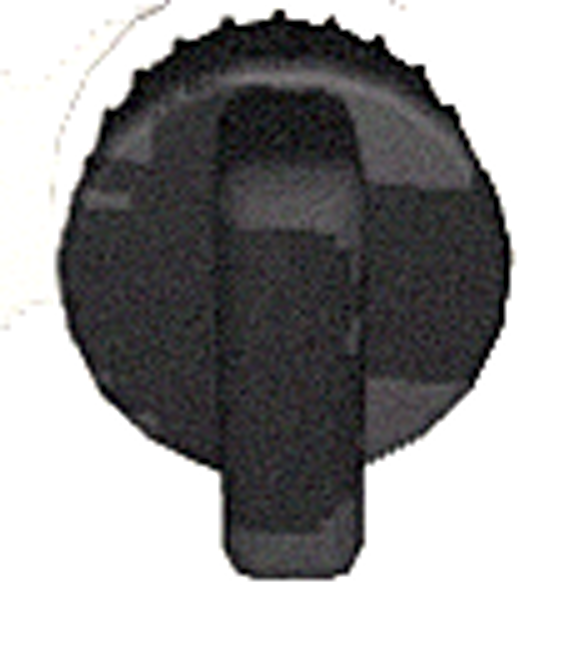

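```bash
python3 - <<'E'
from h import *
d=get_image("wrist")
a=onplane(d,293.2,213,141);b=onplane(d,293.9,294.9,141)
for p in ((279.4,213),(307,213),(280.2,290),(307.4,290)): print(onplane(d,*p,141).round(1))
print(a,b,(a+b)/2,np.arctan2(b[1]-a[1],b[0]-a[0]),np.linalg.norm(b-a))
E
python3 go.py 557.5 -4 125
```

```text
[533.6  -7.4 141. ]
[532.9   6.7 141. ]
[577.9  -4.9 141. ]
[577.2  10.  141. ]
[ 5.33245829e+02 -3.49559465e-01  1.41000000e+02] [580.57326412   2.77116692 141.        ] [556.9095467    1.21080373 141.        ] 0.06584373803889551 47.430212111651365
clock 1.9 tcp [554.7  -2.9 185.1] rot [-1.570e+00 -1.000e-03  1.622e+00] q [ 0.03  0.57 -0.11  1.84  0.09  0.74  1.49] F [-0.5 -0.1 -0. ] w 84.7
tool shift [-1.3 60.1 -2.8] xaxis [-0.051  0.999  0.001]
```

```bash
python3 go.py 557.5 -1 125;  python3 -m jog '[{"x":0.5,"y":15,"z":-2,"ax":0,"ay":-0.015,"az":0,"grip":60},{"x":1.5,"y":30,"z":-2.5,"ax":0,"ay":-0.015,"az":0,"grip":50},{"x":1.5,"y":45,"z":-2.5,"ax":0,"ay":-0.015,"az":0,"grip":40},{"x":1.5,"y":59,"z":-2.5,"ax":0,"ay":-0.015,"az":0,"grip":40},{"x":1.5,"y":59,"z":-2.5,"ax":0,"ay":-0.015,"az":0,"grip":40}]'; python3 go.py 557.5 -1 125
python3 - <<'E'
from h import *
d=get_image("wrist"); cv2.imwrite("pics/w2.png",d["color"][:,:,::-1])
d=get_image("side"); cv2.imwrite("pics/s2.png",cv2.resize(d["color"][120:290,200:370,::-1],None,fx=3.5,fy=3.5))
E
```

```text
clock 1.9 tcp [554.7  -2.9 185.1] rot [-1.570e+00 -1.000e-03  1.622e+00] q [ 0.03  0.57 -0.11  1.84  0.09  0.74  1.49] F [-0.5 -0.1 -0. ] w 84.7
tool shift [ 1.7 60.1 -3. ] xaxis [-0.051  0.999  0.001]
clock: 2.4
eef_pos: [555.4, 1.6, 125.0]
tool_rot: [-1.567, -0.002, 1.642]
force: [-0.7, 0.4, -0.4]
width: 40.1
clock 2.4 tcp [555.4   1.6 125. ] rot [-1.567 -0.002  1.642] q [ 0.01  0.66 -0.1   1.89  0.11  0.61  1.49] F [-0.7  0.4 -0.4] w 40.1
tool shift [-2.7  0.  -1.9] xaxis [-0.071  0.997  0.002]
```

View pics/w2.png

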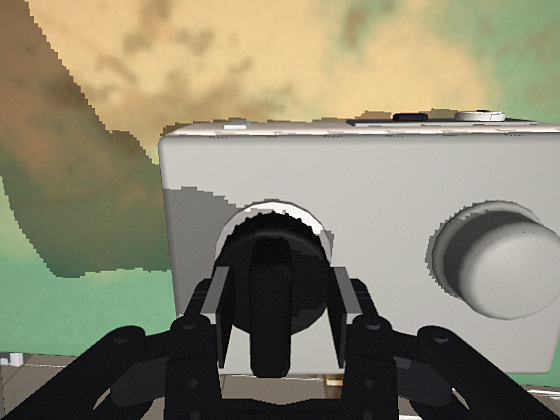

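View pics/s2.png

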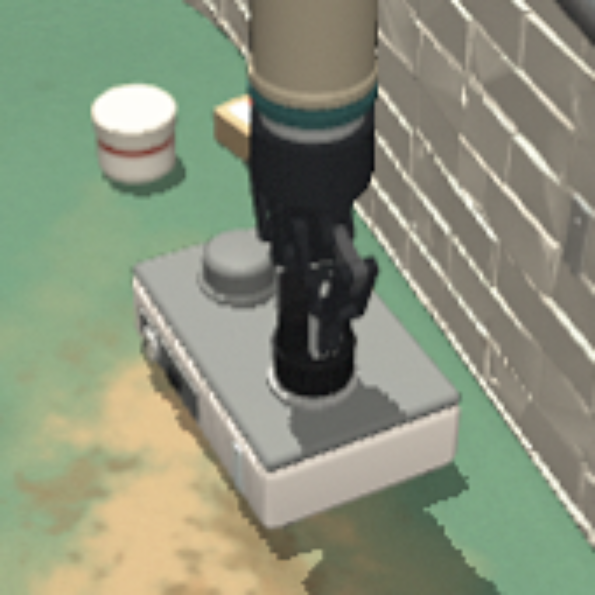

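```bash
python3 -m jog '[{"x":-3.5,"y":0,"z":-1.5,"ax":0,"ay":0,"az":0,"grip":40},{"x":-3.5,"y":0,"z":-1.5,"ax":0,"ay":0,"az":0,"grip":24}]'; python3 go.py 557.5 -2 125
python3 - <<'E'
from h import *
d=get_image("wrist"); cv2.imwrite("pics/w3.png",d["color"][:,:,::-1])
E
```

```text
clock: 2.7
eef_pos: [559.9, -5.0, 127.3]
tool_rot: [-1.573, 0.0, 1.638]
force: [0.1, 0.1, -0.7]
width: 26.8
clock 2.7 tcp [559.9  -5.  127.3] rot [-1.573  0.     1.638] q [ 0.02  0.66 -0.1   1.88  0.11  0.61  1.49] F [ 0.1  0.1 -0.7] w 26.8
tool shift [3.2 2.3 2.2] xaxis [-0.067  0.998 -0.   ]
```

View pics/w3.png

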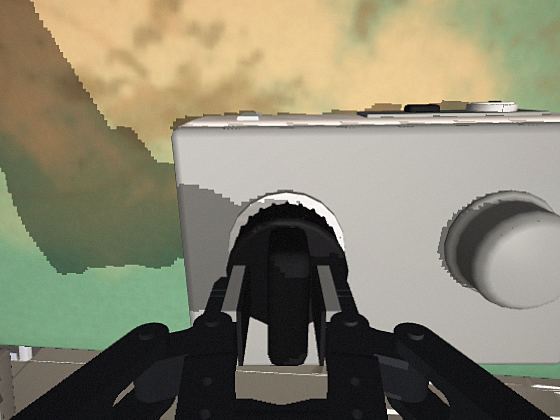

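```bash
python3 -m jog '[{"x":1.5,"y":0,"z":0,"ax":0,"ay":0,"az":0,"grip":24},{"x":1.5,"y":0,"z":0,"ax":0,"ay":0,"az":0,"grip":0},{"x":1.5,"y":0,"z":0,"ax":0,"ay":0,"az":0,"grip":0},{"x":1.5,"y":0,"z":0,"ax":0,"ay":0,"az":0,"grip":0}]'; python3 -m jog '[{"x":0,"y":0,"z":0,"ax":0,"ay":0,"az":0,"grip":0}]';python3 go.py 557.5 -2 125
python3 - <<'E'
from h import *
d=get_image("wrist"); cv2.imwrite("pics/w4.png",d["color"][:,:,::-1])
for i in range(1):
    s=read_state();print(s["eef_pos"].round(1),s["torque"].round(2),s["force"].round(1))
E
```

```text
clock: 3.15
eef_pos: [559.1, -2.9, 126.7]
tool_rot: [-1.571, -0.0, 1.638]
force: [-1.0, 0.9, 4.2]
width: 14.8
clock: 3.25
eef_pos: [559.1, -2.9, 126.7]
tool_rot: [-1.571, -0.0, 1.638]
force: [-1.8, 1.8, 5.9]
width: 14.6
clock 3.25 tcp [559.1  -2.9 126.7] rot [-1.571 -0.     1.638] q [ 0.02  0.66 -0.1   1.88  0.11  0.61  1.49] F [-1.8  1.8  5.9] w 14.6
tool shift [1.  1.7 1.6] xaxis [-0.067  0.998  0.   ]
[559.2  -2.9 126.7] [ 0.25  0.17 -0.01] [-0.3  1.4  4.4]
```

View pics/w4.png

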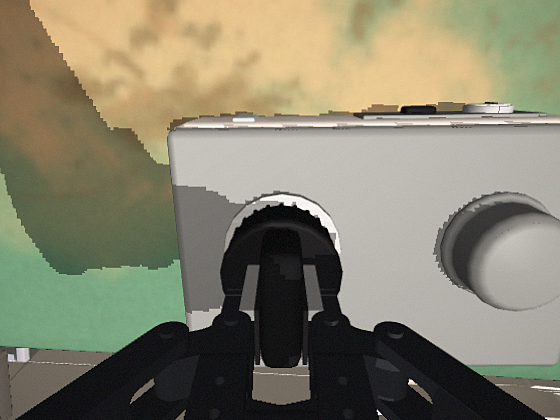

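```bash
python3 -m jog '[{"x":0,"y":0,"z":0,"ax":0,"ay":0.04,"az":0,"grip":0},{"x":0,"y":0,"z":0,"ax":0,"ay":0.08,"az":0,"grip":0},{"x":0,"y":0,"z":0,"ax":0,"ay":0.12,"az":0,"grip":0}]'; python3 -c "
from cell import *;s=read_state();print(s['torque'],s['qpos'])"
python3 -m jog '[{"x":0,"y":0,"z":0,"ax":0,"ay":0.04,"az":0,"grip":0},{"x":0,"y":0,"z":0,"ax":0,"ay":0.08,"az":0,"grip":0},{"x":0,"y":0,"z":0,"ax":0,"ay":0.12,"az":0,"grip":0}]'; python3 -c "
from cell import *;s=read_state();print(s['torque'],s['qpos'])"
```

```text
clock: 3.6
eef_pos: [559.7, -3.7, 126.7]
tool_rot: [-1.572, 0.0, 1.515]
force: [0.2, -0.1, 5.7]
width: 15.0
[-0.20027003 -0.06334291  0.107311  ] [-6.22381999e-04  6.55373701e-01 -6.62412160e-02  1.87851102e+00
  7.15349478e-02  6.08445802e-01  1.40280846e+00]
clock: 3.9
eef_pos: [559.6, -3.9, 126.7]
tool_rot: [-1.572, 0.0, 1.395]
force: [0.7, -0.9, 5.9]
width: 14.8
[-0.17685877 -0.01953578  0.03310208] [-0.02277743  0.65504025 -0.03210063  1.87931548  0.03559735  0.60656544
  1.31706389]
```

```bash
python3 -m jog '[{"x":0,"y":0,"z":0,"ax":0,"ay":0.06,"az":0,"grip":0},{"x":0,"y":0,"z":0,"ax":0,"ay":0.12,"az":0,"grip":0},{"x":0,"y":0,"z":0,"ax":0,"ay":0.18,"az":0,"grip":0},{"x":0,"y":0,"z":0,"ax":0,"ay":0.24,"az":0,"grip":0}]'; python3 - <<'E'
from h import *
s=read_state();print(s['torque'],s['qpos'].round(2))
d=get_image("side"); cv2.imwrite("pics/s5.png",cv2.resize(d["color"][170:290,220:350,::-1],None,fx=5,fy=5))
d=get_image("wrist"); cv2.imwrite("pics/w5.png",d["color"][:,:,::-1])
E
```

```text
clock: 4.3
eef_pos: [559.5, -3.9, 126.7]
tool_rot: [-1.572, 0.0, 1.154]
force: [0.5, -0.6, 6.0]
width: 15.1
[-0.24740078 -0.00526455  0.05719279] [-0.07  0.66  0.04  1.88 -0.04  0.6   1.15]
```

View pics/w5.png

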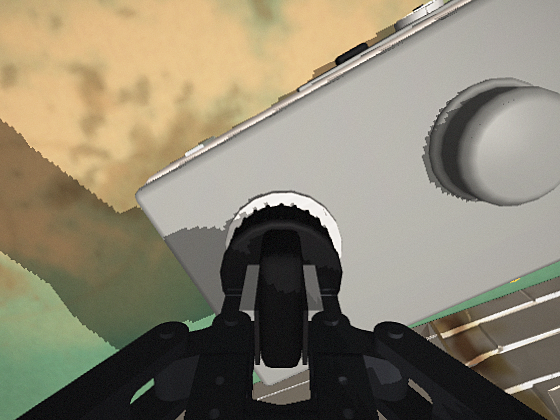

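View pics/s5.png

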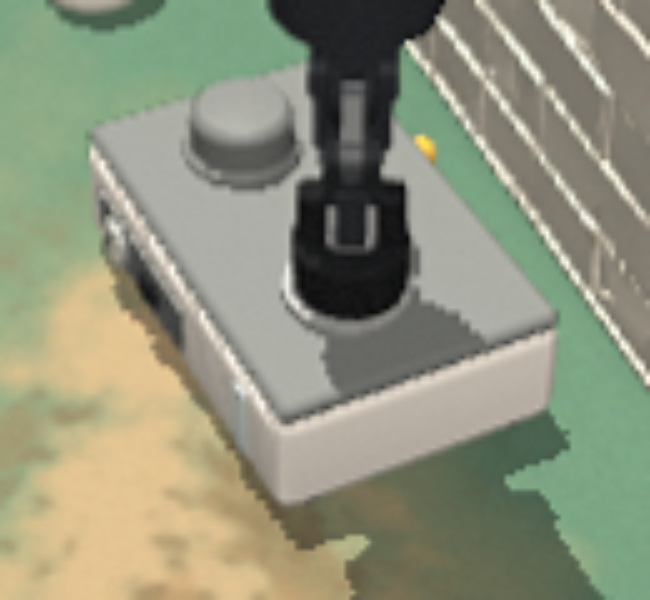

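```bash
python3 -m jog '[{"x":0,"y":0,"z":0,"ax":0,"ay":0.1,"az":0,"grip":0},{"x":0,"y":0,"z":0,"ax":0,"ay":0.2,"az":0,"grip":0},{"x":0,"y":0,"z":0,"ax":0,"ay":0.3,"az":0,"grip":0},{"x":0,"y":0,"z":0,"ax":0,"ay":0.4,"az":0,"grip":0},{"x":0,"y":0,"z":0,"ax":0,"ay":0.5,"az":0,"grip":0}]'; python3 -c "
from cell import *;s=read_state();print(s['torque'],s['qpos'])"
python3 -m jog '[{"x":0,"y":0,"z":0,"ax":0,"ay":0.04,"az":0,"grip":0},{"x":0,"y":0,"z":0,"ax":0,"ay":0.08,"az":0,"grip":0},{"x":0,"y":0,"z":0,"ax":0,"ay":0.12,"az":0,"grip":0},{"x":0,"y":0,"z":0,"ax":0,"ay":0.16,"az":0,"grip":0}]'; python3 -c "
from cell import *;s=read_state();print(s['torque'],s['qpos'])"
python3 -m jog '[{"x":0,"y":0,"z":0,"ax":0,"ay":0.04,"az":0,"grip":0},{"x":0,"y":0,"z":0,"ax":0,"ay":0.08,"az":0,"grip":0}]'; python3 -c "
from cell import *;s=read_state();print(s['torque'],s['qpos'])"
```

```text
clock: 4.9
eef_pos: [559.3, -4.0, 126.7]
tool_rot: [-1.572, -0.0, 0.652]
force: [-0.4, -0.7, 6.0]
width: 15.1
[-0.16934174  0.16892573  0.07606369] [-0.15878742  0.66318518  0.17773168  1.88366621 -0.18968034  0.61014853
  0.7897829 ]
clock: 5.3
eef_pos: [559.2, -3.9, 126.7]
tool_rot: [-1.572, -0.0, 0.495]
force: [0.0, 0.2, 5.4]
width: 14.9
[-0.14991841  0.16046164  0.07951045] [-0.1874197   0.66718737  0.22225488  1.88457765 -0.23745031  0.61461249
  0.67794024]
clock: 5.5
eef_pos: [559.2, -3.9, 126.7]
tool_rot: [-1.572, -0.0, 0.415]
force: [-0.2, 0.3, 6.1]
width: 15.1
[-0.15544154  0.15608815  0.07200032] [-0.20178389  0.66961115  0.24479557  1.8850467  -0.26164162  0.61739486
  0.62107535]
```

```bash
for i in 1; do python3 -m jog '[{"x":0,"y":0,"z":0,"ax":0,"ay":0.05,"az":0,"grip":0},{"x":0,"y":0,"z":0,"ax":0,"ay":0.1,"az":0,"grip":0}]'; python3 -c "
from cell import *;s=read_state();print(s['torque'],s['qpos'][6])"; done
python3 -m jog '[{"x":0,"y":-3,"z":0,"ax":0,"ay":0,"az":0,"grip":0},{"x":0,"y":-6,"z":0,"ax":0,"ay":0,"az":0,"grip":0},{"x":0,"y":-8,"z":0,"ax":0,"ay":0,"az":0,"grip":0}]'
```

```text
clock: 5.7
eef_pos: [559.1, -3.8, 126.7]
tool_rot: [-1.571, -0.0, 0.314]
force: [-1.2, 0.1, 6.0]
width: 14.9
[-0.15105071  0.14917201  0.05324351] 0.5495441224830744
clock: 6.0
eef_pos: [558.6, -3.3, 134.2]
tool_rot: [-1.571, 0.001, 0.318]
force: [-0.3, -0.1, -1.2]
width: 14.7
```

```bash
python3 -m jog '[{"x":0,"y":-4,"z":0,"ax":0,"ay":0,"az":0,"grip":0},{"x":0,"y":-8,"z":0,"ax":0,"ay":0,"az":0,"grip":0},{"x":0,"y":-12,"z":0,"ax":0,"ay":0,"az":0,"grip":0}]'
python3 - <<'E'
from h import *
d=get_image("side"); cv2.imwrite("pics/s6.png",cv2.resize(d["color"][150:290,220:350,::-1],None,fx=4.2,fy=4.2))
E
```

```text
clock: 6.3
eef_pos: [559.0, -3.4, 146.7]
tool_rot: [-1.571, -0.0, 0.318]
force: [0.6, -0.4, -0.4]
width: 15.0
```

View pics/s6.png

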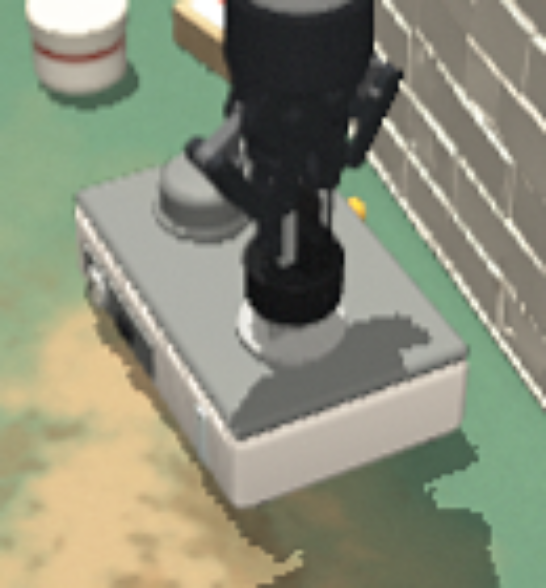

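The cap rises with the fingers: its skirt is clear of the seat, and there is no upward resistance. I'll lift it the rest of the way.

```bash
python3 -m jog '[{"x":0,"y":-10,"z":0,"ax":0,"ay":0,"az":0,"grip":0},{"x":0,"y":-25,"z":0,"ax":0,"ay":0,"az":0,"grip":0},{"x":0,"y":-45,"z":0,"ax":0,"ay":0,"az":0,"grip":0},{"x":0,"y":-65,"z":0,"ax":0,"ay":0,"az":0,"grip":0},{"x":0,"y":-80,"z":0,"ax":0,"ay":0,"az":0,"grip":0}]'
python3 -m jog '[{"x":0,"y":0,"z":0,"ax":0,"ay":0,"az":0,"grip":0},{"x":0,"y":0,"z":0,"ax":0,"ay":0,"az":0,"grip":0},{"x":0,"y":0,"z":0,"ax":0,"ay":0,"az":0,"grip":0},{"x":0,"y":0,"z":0,"ax":0,"ay":0,"az":0,"grip":0}]'
python3 - <<'E'
from h import *
d=get_image("side"); cv2.imwrite("pics/s7.png",cv2.resize(d["color"][120:290,200:370,::-1],None,fx=3.5,fy=3.5))
d=get_image("top"); cv2.imwrite("pics/t7.png",cv2.resize(d["color"][140:260,130:430,::-1],None,fx=2.6,fy=2.6))
d=get_image("wrist"); cv2.imwrite("pics/w7.png",d["color"][:,:,::-1])
E
```

```text
clock: 6.85
eef_pos: [559.3, -3.4, 228.2]
tool_rot: [-1.571, -0.001, 0.318]
force: [0.0, -0.4, -0.5]
width: 14.8
clock: 7.25
eef_pos: [558.4, -3.2, 225.4]
tool_rot: [-1.57, 0.002, 0.318]
force: [0.4, 0.6, -0.6]
width: 15.2
```

View pics/s7.png

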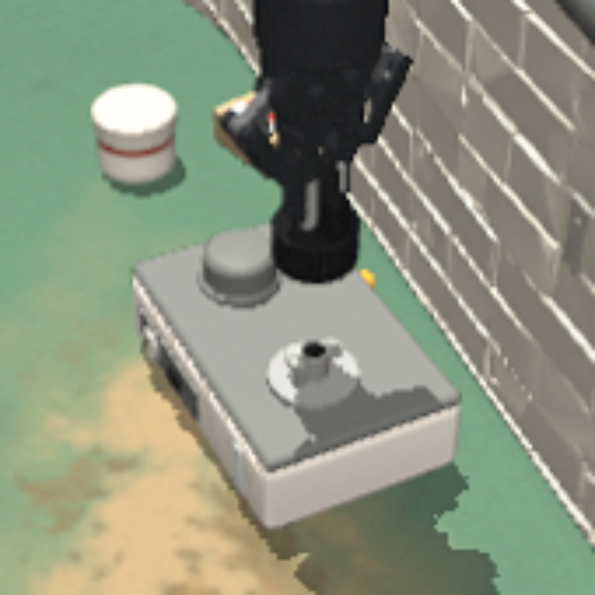

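View pics/w7.png

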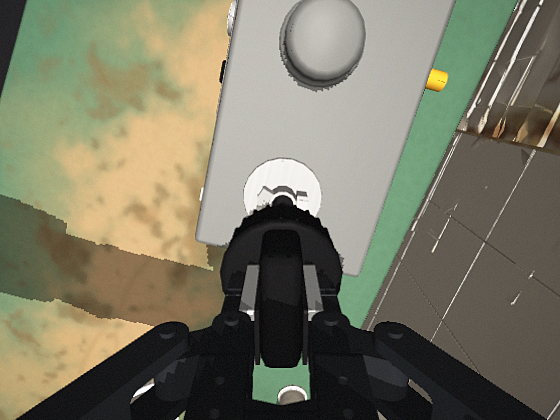

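View pics/t7.png

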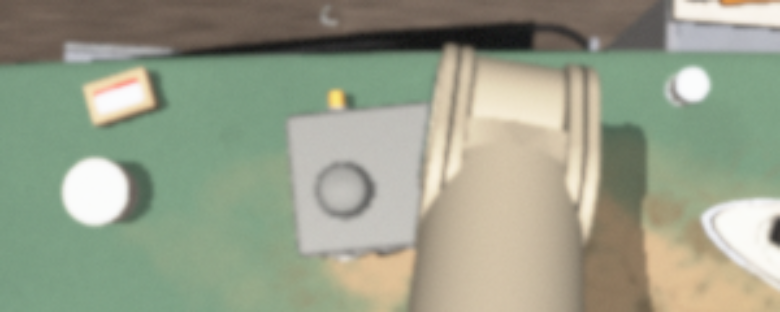

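```bash
python3 - <<'E'
from h import *
s=read_state();print(s["clock"],s["eef_pos"].round(1),abs(s["qd"]).max().round(4),s["force"].round(1),s["width"])
d=get_image("side");p=proj(d,(558.5,-3.3,181));print("pred underside centre in crop",(p-[200,120])*3.5)
print(finish_job())
E
```

```text
7.4 [558.7  -3.3 225.7] 0.0037 [1.2 0.1 0.1] 14.883169170076565
pred underside centre in crop [313.88472499 257.24279895]
the job is handed in; nothing more can be done
None
```

The cap is off: I handed the job in at about 7.4 s, with the gripper holding it upright and still about 100 mm above its seat.

- **Thread:** I found the cap in the top and wrist views, gripped the wing and turned it clockwise, seen from above. It never stopped, so this start has a left-handed thread and I did not need to try the other way.
- **Unscrewing:** I turned it about 76° on the neck with almost no resistance (about 0.1 Nm). I then pulled gently; it came up freely past the 5 mm play, and I lifted it the rest of the way.

**Last checks**
- **Position:** The tool rose from z 126.7 mm to about 226 mm, and its position was within about 5 mm of the neck's axis.
- **Grip:** The fingers stood at 14.9 mm on the 16 mm wing. The outside force was about 1 N and the arm was practically still.
- **Pictures:** The side view shows the bare neck and post with the cap well above them. The spot computed for the skirt's underside fell on the drawn cap's skirt. The jar, box and reel look undisturbed in the top view, but I judged that by eye and did not measure it.

**Disagreements**
- The estimates of the cap's sideways position differed by up to 5 mm between cameras, and single tool readings scattered by 2 to 7 mm. I centred the fingers on the wing in the wrist picture before closing.
- There was a steady upward push of about 6 N while gripped on the neck, probably the fingertips touching the cap's roof. It disappeared on lifting.

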